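# Set the paper trimmer's back gauge to the preset mark

## Robot

A 6-joint arm with a two-finger parallel gripper is mounted at the origin on the work surface. World frame = base frame: x ahead of the robot, y to its left, z up, the work surface at z = 0. Lengths are in m, angles in degrees, forces in N, time in s.
With the tool pointing down it reaches from about 0.4 to 0.825 m from the base axis. Payload 7 kg.
Tool frame: the origin (TCP) lies at the very end of the fingers, on their centre line; the grasp point (between the pads) lies 19 mm behind it (ctrl.tcp_to_grasp is the distance from the TCP to the grasp point, in m); z points along the fingers, y is the direction in which the jaws open and shut (so a half turn about z gives the same grasp; the last joint's range is limited). The gripper opens to 88 mm and grips with 3 to 60 N. Pads are 19 mm wide; open, the fingers measure 130 mm over their backs; the gripper's body (78 mm by 193 mm) begins 47 mm behind the grasp point.
Start: joints at [86.236, 20.546, 0.682, 0, -70.136, -16.507], TCP at [0.234, 0.633, 0.227] pointing down, gripper open.
Joint ranges: [-176.03, 176.03], [-82.01, 121.73], [-58.28, 71.71], [-173.87, 95.51], [-174.79, -0.11], [-173.66, 173.66]. Speed limits (degrees/s): [136.94, 136.94, 172.46, 180, 180, 180].

## Interface

Orientations are given as [roll, pitch, yaw] about the fixed x, y, z axes, in that order (R = Rz(yaw) Ry(pitch) Rx(roll)).
In Python, from plant import ctrl gives the robot as it stands.
- The arm moves only by the tool jog_arm, never from a script. Its argument "commands" is a list of rows, each an object of numbers: "x", "y", "z": the shift along the tool's x, y, z in cm; "roll": the turn about the tool's z in rad. In form: [{"x": .., "y": .., "z": .., "roll": ..}, ...]. A call has 1 to 12 rows; each row shifts and turns the commanded pose from where the row before left it, along the tool's axes as they then stand; what a row does not reach is not made up. A row lasts 1/10 s, in which the tool goes at most 50 mm and 8.59 degrees, less where a joint would pass 70% of its speed; a pose out of reach is approached as far as the arm can. A call is refused whole if a number of a shift passes 5 or a number of a turn 0.15, either way. A call with a gripper value outside its range is refused whole. "gripper" is the finger opening in cm, from 0 to 8.76, set as the call begins (left out, the last holds). The fingers move at their own pace and stop on an object; the grip force is fixed at half the most. Time passes only in rows, so rows that do not move let the fingers close. It gives the time, the measured TCP pose, the force and the opening at its end, in the units of the state.
- ctrl.get_obs(): the state, without advancing time (a new reading comes with each control period).
- ctrl.snapshot(name): name is "side" or "top"; returns a dict with "image" (400x640x3 uint8, red, green, blue), "mtx" (3x3 intrinsics, pixels), "position" and "orientation" of the camera in the world. Camera axes: x right, y up, looking along -z (the intrinsics and any distortion apply to the point x, -y, -z); pixel columns grow to the right and rows downward; lengths in m; the calibration is good to about 2 mm. A picture is of the moment at which its call begins. There is no depth.
- ctrl.close_job(): hands the job in, once; it reports no verdict.
Trained networks look in the newest picture that a camera, given by its name, has taken for a name from the list of things; names that differ only in an ending like _2 or _b are one class to them, and where a whole thing is asked for, a point or a joint stands for the part that bears it (a point fixed in the world has none). Each returns a list of dicts, best first, with "confidence" (0 to 1); they miss things now and then, are a little off and sometimes report something else, mostly with a low value. They report only what shows in the picture. A call takes as long as a camera call.
- ctrl.search_frame(camera, query): "position" ([column, row] as shares, 0 to 1, of the picture: columns of its width, rows of its height, amid what is visible of it).
- ctrl.regions_of(camera, query): "mask" (400x640 bool, what is visible of it) and "position" ([column, row] as shares, 0 to 1, of the picture: columns of its width, rows of its height, amid what is visible of it).
The state is a dict: "clock": time; "joint_pos": joint angles; "qvel": joint speeds; "tau": joint torques, N m; "tool_pos": TCP position; "orientation": TCP orientation; "force": force on the tool from outside, world axes, zero at the start; "moment": the same for the moment, N m; "opening": finger opening in m.
Only numpy, scipy, OpenCV 4.12 (cv2) and the standard library are available. Lean on these libraries where they do the work, as an engineer would, in place of code of your own. Each camera call takes 0.05 s, during which the arm holds its last target.

## Task

Set the paper trimmer for the next cut: with a fingertip resting on top of the knurled wheel at the trimmer's left edge, roll it away from you, stroke after stroke, until the black pointer on the back gauge stands level with the tip of the red preset marker on the scale, then take your finger off. Move the gauge only through the wheel, never by pushing the gauge itself, do not shift the red marker, and leave everything else on the desk where it stands.

Things in the scene. Friction and masses are not known exactly. Their poses are not given: they have to be found in the camera images.
- trimmer: White lever paper trimmer, fixed: steel table 360 (x) by 270 mm (y), top 42 mm above the desk. Origin on the desk under its middle; x away from the robot (yaw -0.2 to 0.35 rad), y left, z up. Blade lever latched down along the right edge (y = -142 mm, to 90 mm high, black handle to x = -268 mm), clear guard 81 mm high. Wheel outside the left edge; scale along the far edge.
- wheel_centre (a point): Centre of the knurled adjuster wheel, at x 0, y 158, z 34 mm of the trimmer; axes as the trimmer's. Wheel 56 mm in diameter, 20 mm wide, axis along y; its crest, 62 mm above the desk (28 mm above this point), is open from above. Two dark round yoke cheeks (y = 137-144 and 172-179 mm) end 4 mm below the crest, the table 20 mm below it.
- adjuster_wheel: The wheel (ribbed aluminium, four ribs orange) with its spindle; origin at its centre, axes turn with it. Turns several turns by friction under a finger pressed down with 3 to 12 N and dragged along the trimmer's x; about 1 N at the rim turns it; it stays where left. Crest dragged to +x (away from the robot): the gauge closes (-y) 20 mm a turn, 1 mm per 8.8 mm of rim travel; -x runs it back.
- back_gauge: Back gauge: aluminium bar 302 mm long (x), 20 mm wide, 27 mm high, standing on the trimmer's table; origin at the middle of its underside (z = 42 mm), axes as the trimmer's. The wheel's spindle drives it along the trimmer's y; it must not be pushed directly. Its far end (+x) carries the black pointer.
- gauge_pointer (a point): Tip of the back gauge's black pointer (a wedge 14 mm wide) over the white scale at the far edge of the trimmer, 60 mm above the desk; axes as the trimmer's. Starts 12 to 30 mm to the left (+y) of the red marker's tip and moves towards it (-y) as the gauge closes.
- preset_mark (a point): Tip of the red preset marker, a clip 14 mm wide and 19 mm high on the far side of the scale, its tip facing the black pointer 2 mm away in x; 60 mm above the desk, axes as the trimmer's. The gauge is set when both tips are level along the trimmer's y. The marker's place on the scale differs each time; it must not be shifted.
- glue_stick: White and yellow glue stick standing upright, 29 mm in diameter, 90 mm high, left of the wheel; origin under its centre. Bystander.
- wood_stamp: Wooden hand stamp, 46 x 22 mm, 70 mm high, left of the wheel towards the robot; origin under its centre. Bystander.
- tape_roll: Roll of clear tape lying flat, 72 mm in diameter, 19 mm high, left of the wheel; origin under its centre. Bystander.
- stapler: Blue and black stapler, 130 x 34 mm, 50 mm high, to the left; origin under its centre. Bystander.
- booklets: Pile of four booklets, 210 x 148 mm, 20 mm high, right of the trimmer; origin under its centre. Bystander.
- pen_cup: Grey pen cup, 76 mm in diameter, 98 mm high, pens to 155 mm, right of the trimmer; origin under its centre. Bystander.

How it is judged (in metres and radians):
On the way:
1. a fingertip on the wheel has rolled it until the pointer is within 10 mm of the marker (contact force between the fingers and adjuster_wheel above 0.3 N and y of gauge_pointer in the frame of preset_mark below 0.01 m), for 0.05 s.
At the end, for the whole second after the job is handed in: The black pointer's tip is within 2 mm of the red marker's tip along the scale, and the gauge is at rest (y of gauge_pointer in the frame of preset_mark between -0.002 and 0.002 m and linear speed of back_gauge below 0.003 m/s); the robot touches nothing.
It fails at once if the robot pushed the back gauge itself instead of the wheel (contact force between any of the fingers, the arm and back_gauge above 1 N).
It fails at once if the red marker was shifted by more than 3 mm (distance of preset_mark from where it was at the start of the episode above 0.003 m).
It fails at once if something else on the desk was lifted, or moved by more than 20 mm (distance of any of glue_stick, wood_stamp, tape_roll, stapler, booklets, pen_cup from where it was at the start of the episode above 0.02 m).
It also fails if it takes over 72 s, if anything falls off the work surface, if the arm or the gripper's body presses on something with over 40 N, if the wrist force passes 120 N, or if a joint passes its speed limit or range.

## Working session

There is one attempt and no reset: what is moved stays moved. The work goes in short steps, Python scripts to look and compute and a tool call to move; the robot and the scene stay as the last step left them, time stands still between calls to the robot, and variables do not carry over. Pictures are saved under pics/ and viewed, and the job is handed in when it is done.

Besides the shell and the picture viewer there is one more tool, called after "Request:" in YAML: its name, and indented under it one key for each argument. jog_arm: Moves the arm, as the interface text tells. Its arguments: {"type":"object","properties":{"commands":{"type":"array"},"gripper":{"type":"number"}},"required":["commands"]}

```bash
mkdir -p pics
cat > h.py <<'E'
import numpy as np, cv2
from plant import ctrl
from scipy.spatial.transform import Rotation as R
def Rm(o):
    o=np.array(o,float)
    if o.shape==(3,3): return o
    if o.size==4: return R.from_quat(o).as_matrix()
    return R.from_euler('xyz',o,degrees=True).as_matrix()
def ray(s,uv):
    M=np.array(s['mtx']); d=np.linalg.inv(M)@[uv[0],uv[1],1]; d=np.array([d[0],-d[1],-d[2]])
    return np.array(s['position']),Rm(s['orientation'])@d
def onz(s,uv,z):
    p,d=ray(s,uv); return p+d*(z-p[2])/d[2]
def proj(s,P):
    c=Rm(s['orientation']).T@(np.array(P)-s['position']); c=np.array([c[0],-c[1],-c[2]]); q=np.array(s['mtx'])@c; return q[:2]/q[2]
E
python3 - <<'E'
from h import *
print(ctrl.get_obs())
for n in ['top','side']:
    s=ctrl.snapshot(n); print({k:v for k,v in s.items() if k!='image'})
    cv2.imwrite(f'pics/{n}0.png',s['image'][:,:,::-1])
    for q in ['wheel_centre','adjuster_wheel','gauge_pointer','preset_mark','trimmer','back_gauge','glue_stick','wood_stamp','tape_roll']:
        for r in ctrl.search_frame(n,q)[:2]:
            uv=np.array(r['position'])*[640,400]
            print(n,q,round(r['confidence'],2),uv.round(1), onz(s,uv,.06).round(4))
E
```

```text
{'clock': 0.0, 'joint_pos': array([ 8.62353268e+01,  2.05911313e+01,  6.32863345e-01, -2.01156175e-02,
       -7.01379458e+01, -1.65079811e+01]), 'qvel': array([-0.10377418, -0.00734059, -0.02192121,  0.05980173,  0.05337705,
        0.0064782 ]), 'tau': array([-2.83019544e-04, -5.82716095e+01,  2.93039292e+01,  6.99648678e+00,
        6.81288730e-03, -1.68359693e-04]), 'tool_pos': array([0.23372169, 0.63269926, 0.22561924]), 'orientation': array([ 1.79902379e+02, -9.21118806e-03, -2.02794967e+01]), 'force': array([-0.50251778,  0.113079  , -0.09357102]), 'moment': array([ 0.03840091, -0.00701413, -0.02404617]), 'opening': 0.08756615899637583}
{'mtx': array([[487.81269642,   0.        , 320.96058795],
       [  0.        , 487.81269642, 195.25872616],
       [  0.        ,   0.        ,   1.        ]]), 'position': array([0.30386085, 0.04534682, 1.45485277]), 'orientation': array([ 11.55616818,   0.11224263, -88.37455358])}
top wheel_centre 0.77 [371.5 214.3] [ 0.5367 -0.0917  0.06  ]
top adjuster_wheel 0.54 [324.7 215.4] [0.5297 0.0437 0.06  ]
top gauge_pointer 0.64 [348.  214.7] [ 
[... 684 characters left out ...]
9 [355.4 261.6] [ 0.5153 -0.1064  0.06  ]
side adjuster_wheel 0.8 [316.  230.4] [0.5032 0.0207 0.06  ]
side adjuster_wheel 0.4 [234.1 193.9] [0.4165 0.2499 0.06  ]
side preset_mark 0.64 [435.3 357.9] [ 0.484  -0.3713  0.06  ]
side preset_mark 0.42 [388.9 199.9] [ 0.7059 -0.0254  0.06  ]
side trimmer 0.61 [355.3 266.8] [ 0.5059 -0.1165  0.06  ]
side back_gauge 0.71 [334.  238.1] [ 0.5213 -0.0247  0.06  ]
side glue_stick 0.67 [265.4 192. ] [0.4819 0.2025 0.06  ]
side glue_stick 0.57 [392.1 197.7] [ 0.7176 -0.0254  0.06  ]
side wood_stamp 0.55 [253.3 232.8] [0.384  0.1134 0.06  ]
side tape_roll 0.91 [298.4 203.1] [0.5237 0.1168 0.06  ]
side tape_roll 0.72 [331.6 240. ] [ 0.5133 -0.0252  0.06  ]
```

View pics/top0.png

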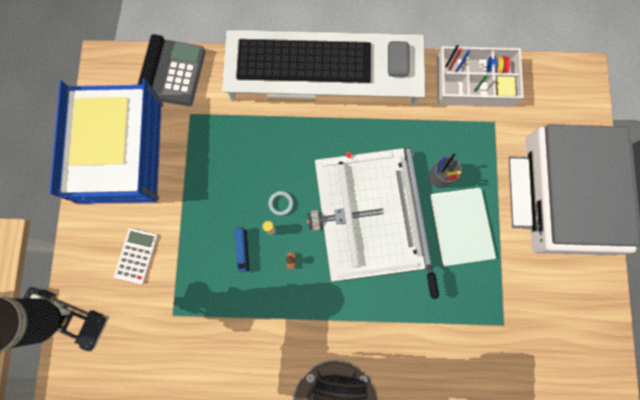

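View pics/side0.png

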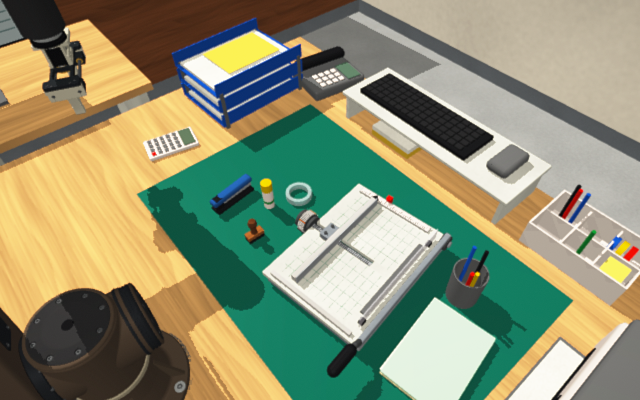

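Run:
```python
import cv2
a=cv2.imread('pics/top0.png'); b=cv2.imread('pics/side0.png')
cv2.imwrite('pics/top0z.png',cv2.resize(a[130:290,280:440],None,fx=3.75,fy=3.75,interpolation=cv2.INTER_CUBIC))
cv2.imwrite('pics/side0z.png',cv2.resize(b[170:290,270:430],None,fx=5,fy=5,interpolation=cv2.INTER_CUBIC))
```

```text
(no output)
```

View pics/top0z.png

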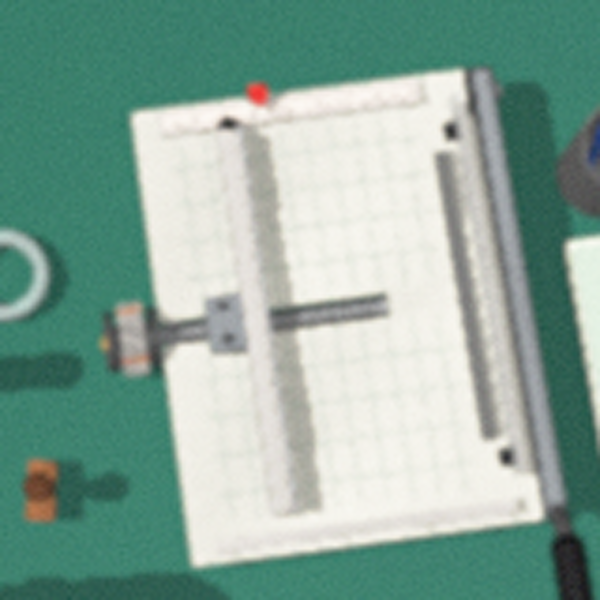

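View pics/side0z.png

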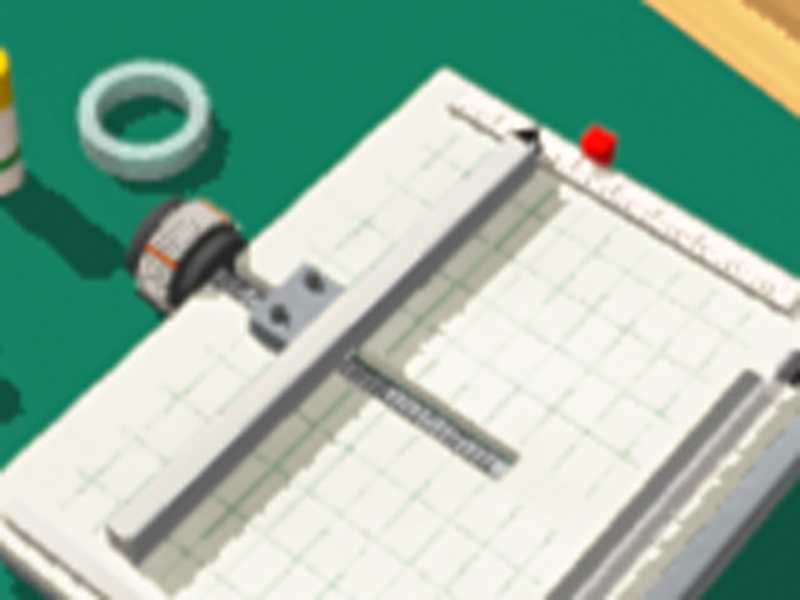

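```bash
cat > m.py <<'E'
from h import *
T={'mtx':[[487.81269642,0,320.96058795],[0,487.81269642,195.25872616],[0,0,1]],'position':[0.30386085,0.04534682,1.45485277],'orientation':[11.55616818,0.11224263,-88.37455358]}
S={'mtx':[[438.72868962,0,328.66960102],[0,438.72868962,204.30079341],[0,0,1]],'position':[0.12011771,-0.48499971,0.91123152],'orientation':[40.05401915,0.32844781,-40.34171492]}
tz=lambda u,v:(280+u/3.75,130+v/3.75)
sz=lambda u,v:(270+u/5,170+v/5)
E
python3 - <<'E'
from m import *
from scipy.optimize import least_squares
# model pts trimmer frame
obs=[(T,tz(131,113),(.18,.135,.042)),(T,tz(193,566),(-.18,.135,.042)),(T,tz(132,338),(0,.158,.062)),
(S,sz(445,68),(.18,.135,.042)),(S,sz(0,465),(-.18,.135,.042))]
def P(q,m): c,s=np.cos(q[2]),np.sin(q[2]); return np.array([q[0]+c*m[0]-s*m[1],q[1]+s*m[0]+c*m[1],m[2]])
f=lambda q:np.concatenate([proj(s,P(q,m))-uv for s,uv,m in obs])
r=least_squares(f,[.55,-.08,.13],loss='soft_l1'); print(r.x,r.fun.round(1))
q=r.x
for m in [(0,.158,.062),(.18,-.135,.042),(-.18,-.135,.042)]: print(m,P(q,m),(proj(T,P(q,m))-[280,130])*3.75,(proj(S,P(q,m))-[270,170])*5)
def inv(w): c,s=np.cos(q[2]),np.sin(q[2]); d=w[:2]-q[:2]; return np.array([c*d[0]+s*d[1],-s*d[0]+c*d[1]])
for n,s,uv in [('ptrT',T,tz(228,122)),('ptrS',S,sz(530,135)),('mkT',T,tz(258,94)),('mkS',S,sz(598,145))]:
    print(n,inv(onz(s,uv,.06))*1000)
E
```

```text
[ 0.54476642 -0.08477595  0.1651765 ] [-0.2 -0.2  0.2 -0.4 -0.1 -1.4  0.3 -0.4 -6.6  8.7]
(0, 0.158, 0.062) [0.51878704 0.07107357 0.062     ] [131.65427688 332.86358754] [190.14547497 221.30231878]
(0.18, -0.135, 0.042) [ 0.74451407 -0.18834175  0.042     ] [463.15337181  67.94747822] [885.6991891  327.02569415]
(-0.18, -0.135, 0.042) [ 0.38941391 -0.24753527  0.042     ] [543.17409038 515.7231877 ] [432.0644203  876.36459204]
ptrT [156.57008241  60.14183581]
ptrS [155.56154966  63.2061241 ]
mkT [176.01531376  33.30831459]
mkS [172.38471991  32.52593388]
```

Request:
jog_arm:
  gripper: 0
  commands:
    - {"roll": 0.14}
    - {"roll": 0.14}
    - {"roll": 0.14}
    - {"roll": 0.14}
    - {"roll": 0.14}
    - {"roll": 0.14}
    - {"roll": 0.14}
    - {"roll": 0.07}
    - {"x": 2}
    - {"x": 4, "y": -1}
    - {"x": 4, "y": -1}
    - {"x": 4, "y": -1}

```text
validation failed for argument at $.co...
```

Request:
jog_arm:
  commands:
    - {"x": 4, "y": -1.2}
    - {"x": 4, "y": -1.2}
    - {"x": 4, "y": -1.2}
    - {"x": 4, "y": -1.2}
    - {"x": 4, "y": -1.2}
    - {"x": 4, "y": -1.2}
    - {"x": 4, "y": -1.2}
    - {"x": 4, "y": -1.2}
    - {"x": 4, "y": -1.2}
    - {"x": 4, "y": -1.2}
    - {"x": 2}
    - {}

```text
validation failed for argument at $.co...
```

```bash
cat > rel.py <<'E'
from h import *
def rel(C=(0.5188,0.0711),yaw=.1652):
    o=ctrl.get_obs(); d=o['tool_pos'][:2]-C; c,s=np.cos(yaw),np.sin(yaw)
    print(round(o['clock'],2),'trimmer x,y from crest mm',np.round([1000*(c*d[0]+s*d[1]),1000*(-s*d[0]+c*d[1])],1),'z',round(o['tool_pos'][2]*1000,1),'ori',o['orientation'].round(1),'F',o['force'].round(1),o['joint_pos'].round(1),o['opening'])
if __name__=='__main__': rel()
E
python3 rel.py
```

```text
1.0 trimmer x,y from crest mm [-188.6  601.3] z 226.6 ori [180.    0.  -20.3] F [0.3 0.6 0.6] [ 86.2  20.5   0.7  -0.  -70.1 -16.5] 0.08755615370019254
```

Request:
jog_arm:
  gripper: 0
  commands:
    - {"x": 0, "y": 0, "z": 0, "roll": 0.14}
    - {"x": 0, "y": 0, "z": 0, "roll": 0.14}
    - {"x": 0, "y": 0, "z": 0, "roll": 0.14}
    - {"x": 0, "y": 0, "z": 0, "roll": 0.14}
    - {"x": 0, "y": 0, "z": 0, "roll": 0.14}
    - {"x": 0, "y": 0, "z": 0, "roll": 0.14}
    - {"x": 0, "y": 0, "z": 0, "roll": 0.14}
    - {"x": 0, "y": 0, "z": 0, "roll": 0.07}
    - {"x": 2, "y": 0, "z": 0, "roll": 0}
    - {"x": 4, "y": -1, "z": 0, "roll": 0}
    - {"x": 4, "y": -1, "z": 0, "roll": 0}
    - {"x": 4, "y": -1, "z": 0, "roll": 0}

```text
clock: 2.2
tool_pos: [0.287, 0.4987, 0.2264]
orientation: [-180.0, -0.0, -80.4]
force: [0.1, 0.8, 0.4]
opening: 0.0013
```

Request:
jog_arm:
  commands:
    - {"x": 4, "y": -1.2, "z": 0, "roll": 0}
    - {"x": 4, "y": -1.2, "z": 0, "roll": 0}
    - {"x": 4, "y": -1.2, "z": 0, "roll": 0}
    - {"x": 4, "y": -1.2, "z": 0, "roll": 0}
    - {"x": 4, "y": -1.2, "z": 0, "roll": 0}
    - {"x": 4, "y": -1.2, "z": 0, "roll": 0}
    - {"x": 4, "y": -1.2, "z": 1, "roll": 0}
    - {"x": 4, "y": -1.2, "z": 1, "roll": 0}
    - {"x": 4, "y": -1.2, "z": 2, "roll": 0}
    - {"x": 4, "y": -1.2, "z": 2, "roll": 0}
    - {"x": 4, "y": -1.2, "z": 2, "roll": 0}
    - {"x": 1, "y": -0.5, "z": 2, "roll": 0}

```text
clock: 3.4
tool_pos: [0.4975, 0.0762, 0.126]
orientation: [-180.0, -0.0, -80.6]
force: [-1.1, 0.3, -0.4]
opening: 0.0005
```

Run:
```python
from rel import *
rel()
s=ctrl.snapshot('side'); t=ctrl.snapshot('top')
rel()
b=s['image'][:,:,::-1]; a=t['image'][:,:,::-1]
z=np.hstack([cv2.resize(b[140:260,250:350],None,fx=4,fy=4,interpolation=cv2.INTER_CUBIC),cv2.resize(a[160:280,260:360],None,fx=4,fy=4,interpolation=cv2.INTER_CUBIC)])
cv2.imwrite('pics/c1.png',z)
```

```text
3.4 trimmer x,y from crest mm [-20.1   8.6] z 126.0 ori [-180.    -0.   -80.6] F [-1.1  0.3 -0.4] [ 31.1   9.7 -28.6   0.  -51.6 -21.7] 0.0005254682433693667
3.5 trimmer x,y from crest mm [-21.9   9.4] z 124.1 ori [ 1.797e+02 -1.000e-01 -8.060e+01] F [-0.2  1.1 -0.3] [ 31.3   9.9 -28.7  -0.  -51.7 -21.9] 0.0003667827352999744
```

View pics/c1.png

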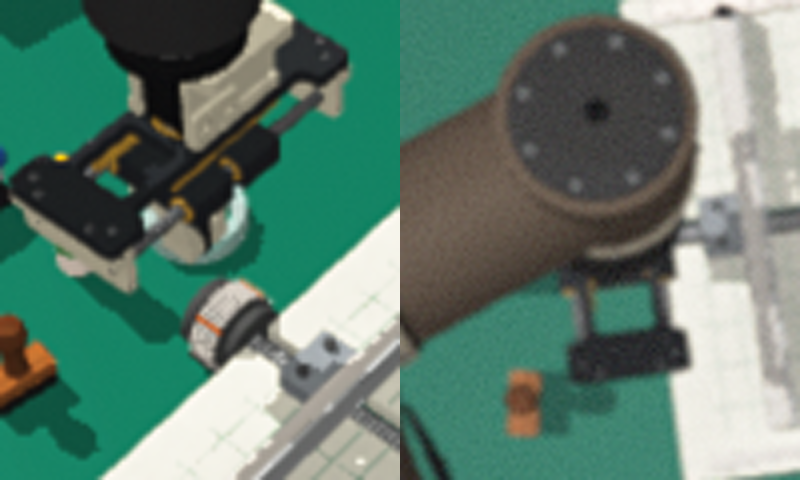

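Request:
jog_arm:
  commands:
    - {"x": 0.9, "y": -0.4, "z": 2, "roll": 0}
    - {"x": 0, "y": 0, "z": 2, "roll": 0}
    - {"x": 0, "y": 0, "z": 1.5, "roll": 0}
    - {"x": 0, "y": 0, "z": 0.3, "roll": 0}
    - {"x": 0, "y": 0, "z": 0, "roll": 0}
    - {"x": 0, "y": 0, "z": 0, "roll": 0}

```text
clock: 4.1
tool_pos: [0.5027, 0.0717, 0.0697]
orientation: [-179.9, 0.0, -80.4]
force: [0.3, 0.3, 0.8]
opening: 0.0007
```

Run:
```python
from rel import *
rel()
s=ctrl.snapshot('side')
b=s['image'][:,:,::-1]
cv2.imwrite('pics/c2.png',cv2.resize(b[160:260,250:350],None,fx=6,fy=6,interpolation=cv2.INTER_CUBIC))
```

```text
4.1 trimmer x,y from crest mm [-15.8   3.2] z 69.7 ori [-179.9    0.   -80.4] F [0.3 0.3 0.8] [ 30.3  14.3 -31.9   0.  -43.8 -20.7] 0.0006609362487981266
```

View pics/c2.png

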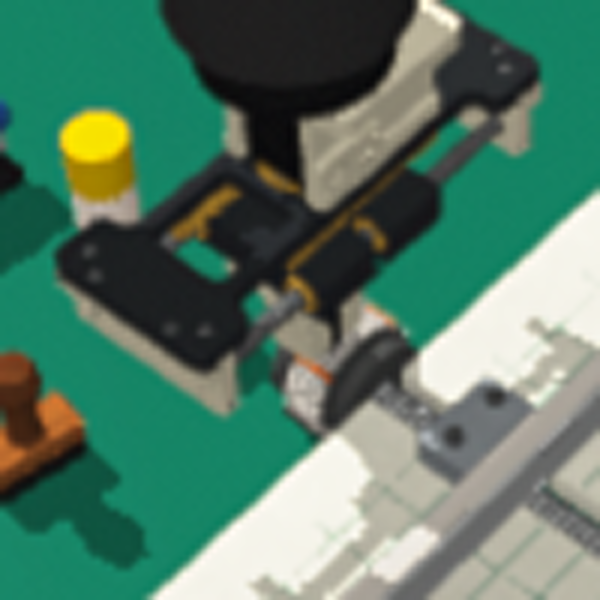

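Request:
jog_arm:
  commands:
    - {"x": 0.3, "y": 0, "z": 0.4, "roll": 0}
    - {"x": 0, "y": 0, "z": 0.2, "roll": 0}
    - {"x": 0, "y": 0, "z": 0.2, "roll": 0}
    - {"x": 0, "y": 0, "z": 0, "roll": 0}
    - {"x": 0, "y": 0, "z": 0, "roll": 0}

```text
clock: 4.65
tool_pos: [0.5031, 0.068, 0.0611]
orientation: [-179.9, -0.0, -80.4]
force: [-1.2, 0.2, 4.8]
opening: 0.0005
```

```bash
python3 rel.py
```

```text
4.65 trimmer x,y from crest mm [-16.   -0.5] z 61.1 ori [-179.9   -0.   -80.4] F [-1.2  0.2  4.8] [ 29.9  15.  -32.4   0.  -42.6 -20.4] 0.0005077898542580993
```

Request:
jog_arm:
  commands:
    - {"x": 0, "y": -0.4, "z": 0.05, "roll": 0}
    - {"x": 0, "y": -0.4, "z": 0, "roll": 0}
    - {"x": 0, "y": -0.4, "z": 0, "roll": 0}
    - {"x": 0, "y": -0.4, "z": 0, "roll": 0}

```text
clock: 5.05
tool_pos: [0.5203, 0.0709, 0.062]
orientation: [-179.8, -0.0, -80.4]
force: [-0.7, -1.3, 13.9]
opening: 0.0004
```

```bash
python3 rel.py
```

```text
5.05 trimmer x,y from crest mm [ 1.5 -0.5] z 62.0 ori [-179.8   -0.   -80.4] F [-0.7 -1.3 13.9] [ 29.2  16.2 -30.3   0.1 -43.3 -19.7] 0.0004160399681124646
```

Request:
jog_arm:
  commands:
    - {"x": 0, "y": -0.4, "z": 0, "roll": 0}
    - {"x": 0, "y": -0.4, "z": 0, "roll": 0}
    - {"x": 0, "y": -0.4, "z": 0, "roll": 0}
    - {"x": 0, "y": -0.4, "z": 0, "roll": 0}

```text
clock: 5.45
tool_pos: [0.5352, 0.0734, 0.061]
orientation: [-179.9, -0.0, -80.4]
force: [-1.3, -0.5, 3.1]
opening: 0.0004
```

```bash
cat > look.py <<'E'
import sys
from rel import *
from m import T,S
q=[0.54477,-0.08478,.16518]
def inv(w): c,s=np.cos(q[2]),np.sin(q[2]); d=np.array(w)[:2]-q[:2]; return 1000*np.array([c*d[0]+s*d[1],-s*d[0]+c*d[1]])
rel()
n=sys.argv[1]
t=ctrl.snapshot('top')['image'][:,:,::-1]; s=ctrl.snapshot('side')['image'][:,:,::-1]
cv2.imwrite(f'pics/{n}full_t.png',t); cv2.imwrite(f'pics/{n}full_s.png',s)
a=cv2.resize(t[143:173,325:365],None,fx=10,fy=10,interpolation=cv2.INTER_CUBIC)
b=cv2.resize(s[180:210,365:405],None,fx=10,fy=10,interpolation=cv2.INTER_CUBIC)
cv2.imwrite(f'pics/{n}.png',np.hstack([a,b]))
# red centroid
for nm,im,cam in [('top',t,T),('side',s,S)]:
    i=im.astype(float); r=i[:,:,2]-np.maximum(i[:,:,0],i[:,:,1]); 
    w=np.zeros_like(r); sl=(slice(143,173),slice(325,365)) if nm=='top' else (slice(180,215),slice(365,405))
    w[sl]=np.clip(r[sl]-50,0,None); vv,uu=np.mgrid[:400,:640]
    uv=((w*uu).sum()/w.sum(),(w*vv).sum()/w.sum()); print(nm,'red',np.round(uv,2),inv(onz(cam,uv,.06)).round(1))
    d=i.max(2); w=np.zeros_like(d); w[sl]=np.clip(100-d[sl],0,None)*(i.max(2)-i.min(2)<35)[sl]
    uv=((w*uu).sum()/w.sum(),(w*vv).sum()/w.sum()); print(nm,'black',np.round(uv,2),inv(onz(cam,uv,.06)).round(1),w.sum())
E
python3 look.py s1
```

```text
5.45 trimmer x,y from crest mm [16.6 -0.5] z 61.0 ori [-179.9   -0.   -80.4] F [-1.3 -0.5  3.1] [ 28.6  17.6 -28.4   0.1 -43.9 -19.1] 0.00044868988876395544
top red [348.36 154.63] [177.5  34.4]
top black [328.19 167.32] [147.2  99.1] 1903.0
side red [389.08 198.31] [173.5  34.9]
side black [376.72 197.4 ] [155.6  61. ] 273.0
```

View pics/s1.png

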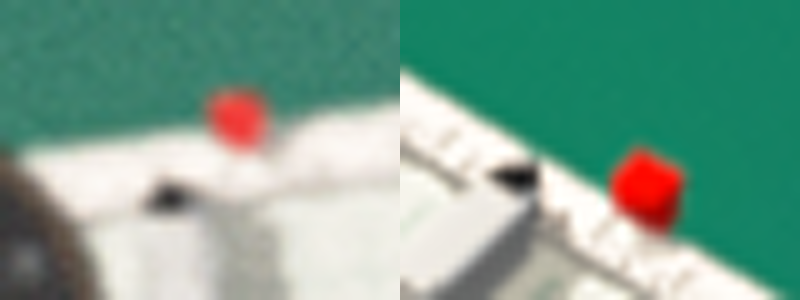

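```bash
cat > pm.py <<'E'
import sys,cv2,numpy as np
from m import *
q=[0.54477,-0.08478,.16518]
def inv(w): c,s=np.cos(q[2]),np.sin(q[2]); d=np.array(w)[:2]-q[:2]; return 1000*np.array([c*d[0]+s*d[1],-s*d[0]+c*d[1]])
def W(x,y,z): c,s=np.cos(q[2]),np.sin(q[2]); return np.array([q[0]+c*x-s*y,q[1]+s*x+c*y,z])
# rectified view: plane z=60mm, trimmer frame, 0.25mm/px: rows x 200..140, cols y 90..0
def rect(im,cam,y0=90,y1=10,x0=200,x1=135,k=5):
    C=np.float32([(x0,y0),(x0,y1),(x1,y1),(x1,y0)])
    src=np.float32([proj(cam,W(x/1000,y/1000,.06)) for x,y in C]); dst=np.float32([((y0-y)*k,(x0-x)*k) for x,y in C])
    return cv2.warpPerspective(im,cv2.getPerspectiveTransform(src,dst),((y0-y1)*k,(x0-x1)*k),flags=cv2.INTER_CUBIC)
if __name__=='__main__':
    out=[]
    for f in sys.argv[2:]:
        im=cv2.imread(f); r=rect(im,T if ('_t' in f or 'top' in f) else S)
        for y in range(90,10,-10): cv2.line(r,((90-y)*5,0),((90-y)*5,8),(255,0,0),1)
        out.append(r)
    h=np.vstack([np.hstack(out[:2]),np.hstack(out[2:])]) if len(out)>2 else np.hstack(out)
    cv2.imwrite(sys.argv[1],h); print(h.shape)
E
cp pics/top0.png pics/i_t.png
python3 pm.py pics/r1.png pics/i_t.png pics/side0.png pics/s1full_t.png pics/s1full_s.png
```

```text
(650, 800, 3)
```

View pics/r1.png

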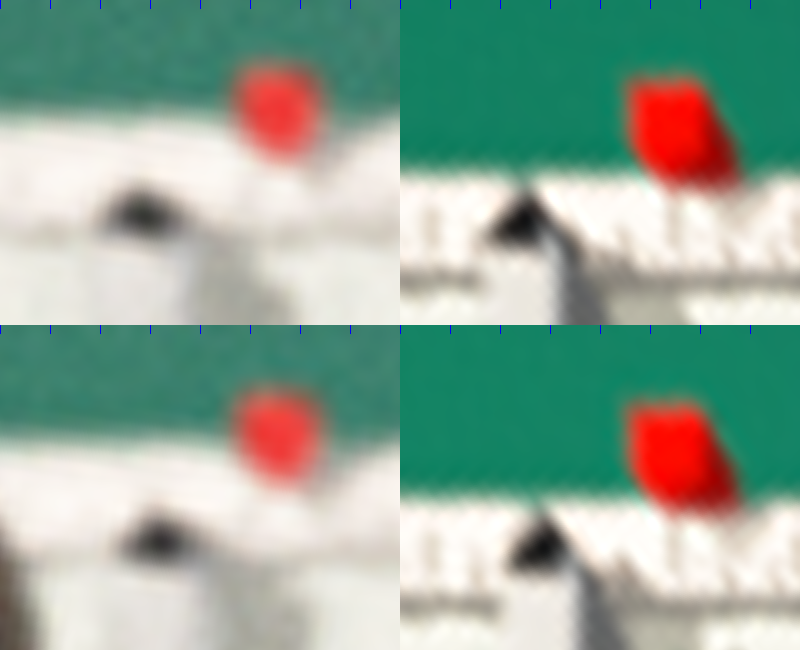

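Request:
jog_arm:
  commands:
    - {"x": 0, "y": 0, "z": -0.8, "roll": 0}
    - {"x": 0, "y": 1.6, "z": 0, "roll": 0}
    - {"x": 0, "y": 1.6, "z": 0, "roll": 0}
    - {"x": 0, "y": 0, "z": 0.8, "roll": 0}
    - {"x": 0, "y": -0.4, "z": 0, "roll": 0}
    - {"x": 0, "y": -0.4, "z": -0.03, "roll": 0}
    - {"x": 0, "y": -0.4, "z": -0.02, "roll": 0}
    - {"x": 0, "y": -0.4, "z": 0, "roll": 0}
    - {"x": 0, "y": -0.4, "z": 0, "roll": 0}
    - {"x": 0, "y": -0.4, "z": 0.02, "roll": 0}
    - {"x": 0, "y": -0.4, "z": 0.03, "roll": 0}
    - {"x": 0, "y": -0.4, "z": 0, "roll": 0}

```text
clock: 6.75
tool_pos: [0.5355, 0.0735, 0.0609]
orientation: [-179.9, -0.0, -80.4]
force: [-0.8, -1.5, 3.7]
opening: 0.0007
```

```bash
python3 look.py s2|head -1; python3 pm.py pics/r2.png pics/s2full_t.png pics/s2full_s.png
```

```text
6.75 trimmer x,y from crest mm [16.8 -0.4] z 60.9 ori [-179.9   -0.   -80.4] F [-0.8 -1.5  3.7] [ 28.6  17.6 -28.3   0.1 -43.9 -19.1] 0.000701241730669916
(325, 800, 3)
```

View pics/r2.png

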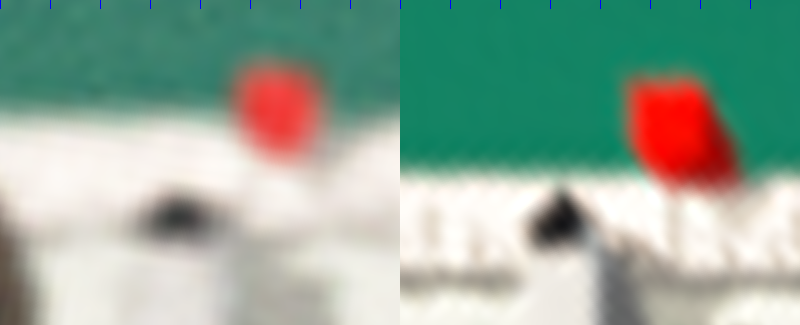

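Request:
jog_arm:
  commands:
    - {"x": 0, "y": 0, "z": -0.8, "roll": 0}
    - {"x": 0, "y": 1.6, "z": 0, "roll": 0}
    - {"x": 0, "y": 1.6, "z": 0, "roll": 0}
    - {"x": 0, "y": 0, "z": 0.8, "roll": 0}
    - {"x": 0, "y": -0.4, "z": 0, "roll": 0}
    - {"x": 0, "y": -0.4, "z": -0.03, "roll": 0}
    - {"x": 0, "y": -0.4, "z": -0.02, "roll": 0}
    - {"x": 0, "y": -0.4, "z": 0, "roll": 0}
    - {"x": 0, "y": -0.4, "z": 0, "roll": 0}
    - {"x": 0, "y": -0.4, "z": 0.02, "roll": 0}
    - {"x": 0, "y": -0.4, "z": 0.03, "roll": 0}
    - {"x": 0, "y": -0.4, "z": 0, "roll": 0}

```text
clock: 8.05
tool_pos: [0.5355, 0.0735, 0.0609]
orientation: [-179.9, -0.0, -80.4]
force: [0.2, -1.7, 3.6]
opening: 0.0003
```

Request:
jog_arm:
  commands:
    - {"x": 0, "y": 0, "z": -0.8, "roll": 0}
    - {"x": 0, "y": 1.6, "z": 0, "roll": 0}
    - {"x": 0, "y": 1.6, "z": 0, "roll": 0}
    - {"x": 0, "y": 0, "z": 0.8, "roll": 0}
    - {"x": 0, "y": -0.4, "z": 0, "roll": 0}
    - {"x": 0, "y": -0.4, "z": -0.03, "roll": 0}
    - {"x": 0, "y": -0.4, "z": -0.02, "roll": 0}
    - {"x": 0, "y": -0.4, "z": 0, "roll": 0}
    - {"x": 0, "y": -0.4, "z": 0, "roll": 0}
    - {"x": 0, "y": -0.4, "z": 0.02, "roll": 0}
    - {"x": 0, "y": -0.4, "z": 0.03, "roll": 0}
    - {"x": 0, "y": -0.4, "z": 0, "roll": 0}

```text
clock: 9.25
tool_pos: [0.5356, 0.0735, 0.0609]
orientation: [-179.9, -0.0, -80.4]
force: [0.1, -1.8, 4.1]
opening: 0.0002
```

Request:
jog_arm:
  commands:
    - {"x": 0, "y": 0, "z": -0.8, "roll": 0}
    - {"x": 0, "y": 1.6, "z": 0, "roll": 0}
    - {"x": 0, "y": 1.6, "z": 0, "roll": 0}
    - {"x": 0, "y": 0, "z": 0.8, "roll": 0}
    - {"x": 0, "y": -0.4, "z": 0, "roll": 0}
    - {"x": 0, "y": -0.4, "z": -0.03, "roll": 0}
    - {"x": 0, "y": -0.4, "z": -0.02, "roll": 0}
    - {"x": 0, "y": -0.4, "z": 0, "roll": 0}
    - {"x": 0, "y": -0.4, "z": 0, "roll": 0}
    - {"x": 0, "y": -0.4, "z": 0.02, "roll": 0}
    - {"x": 0, "y": -0.4, "z": 0.03, "roll": 0}
    - {"x": 0, "y": -0.4, "z": 0, "roll": 0}

```text
clock: 10.45
tool_pos: [0.5356, 0.0736, 0.0609]
orientation: [-179.9, -0.0, -80.4]
force: [-1.0, -0.4, 4.3]
opening: 0.0004
```

Request:
jog_arm:
  commands:
    - {"x": 0, "y": 0, "z": -0.8, "roll": 0}
    - {"x": 0, "y": 1.6, "z": 0, "roll": 0}
    - {"x": 0, "y": 1.6, "z": 0, "roll": 0}
    - {"x": 0, "y": 0, "z": 0.8, "roll": 0}
    - {"x": 0, "y": -0.4, "z": 0, "roll": 0}
    - {"x": 0, "y": -0.4, "z": -0.03, "roll": 0}
    - {"x": 0, "y": -0.4, "z": -0.02, "roll": 0}
    - {"x": 0, "y": -0.4, "z": 0, "roll": 0}
    - {"x": 0, "y": -0.4, "z": 0, "roll": 0}
    - {"x": 0, "y": -0.4, "z": 0.02, "roll": 0}
    - {"x": 0, "y": -0.4, "z": 0.03, "roll": 0}
    - {"x": 0, "y": -0.4, "z": 0, "roll": 0}

```text
clock: 11.65
tool_pos: [0.5356, 0.0736, 0.0609]
orientation: [-179.9, -0.0, -80.4]
force: [-0.7, -0.2, 3.2]
opening: 0.0005
```

```bash
python3 look.py s3|head -1; python3 pm.py pics/r3.png pics/s3full_t.png pics/s3full_s.png
```

```text
11.65 trimmer x,y from crest mm [17.  -0.3] z 60.9 ori [-179.9   -0.   -80.4] F [-0.7 -0.2  3.2] [ 28.6  17.7 -28.3   0.1 -43.9 -19.1] 0.000451623673936016
(325, 800, 3)
```

View pics/r3.png

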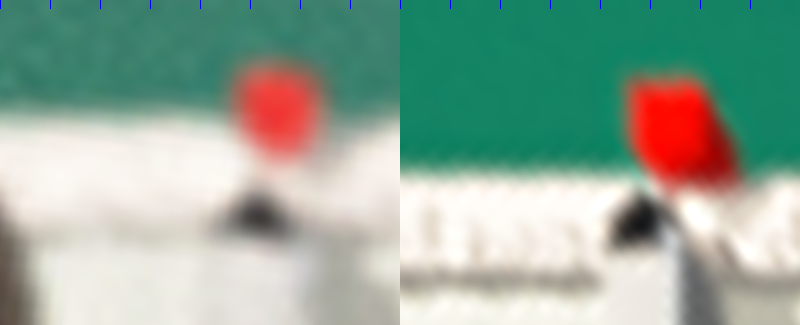

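View pics/s3.png

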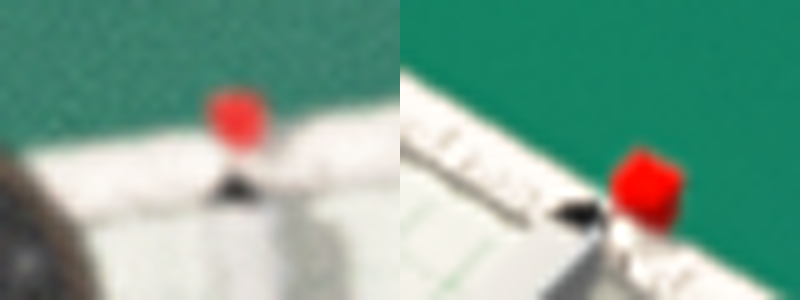

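```bash
cat > fit.py <<'E'
import sys,cv2,numpy as np
from pm import *
from scipy.optimize import minimize,differential_evolution
SS=8
def cover(cam,pts,box):
    u0,v0,w,h=box
    uv=np.array([proj(cam,W(*(np.array(p)/1000))) for p in pts]); uv=(uv-[u0,v0]+.5)*SS
    hull=cv2.convexHull(uv.astype(np.float32)).reshape(-1,2)
    m=np.zeros((h*SS,w*SS),np.float32); cv2.fillPoly(m,[np.round(hull*16).astype(np.int32)],1.,shift=4)
    m=cv2.GaussianBlur(m,(0,0),0.6*SS); return cv2.resize(m,(w,h),interpolation=cv2.INTER_AREA)
bt=(335,143,28,24); bs=(376,184,28,28)
def red(im,b):
    i=im[b[1]:b[1]+b[3],b[0]:b[0]+b[2]].astype(float); r=i[:,:,2]-i[:,:,1]; return np.clip(r/np.percentile(r,98.5),0,1)
def prism(p):
    y,xt,d1,d2,zt=p; poly=[(xt,y),(xt+d1,y+7),(xt+d1+d2,y+7),(xt+d1+d2,y-7),(xt+d1,y-7)]
    return [(a,b,z) for a,b in poly for z in (zt,zt-19)]
if __name__=='__main__':
    t=cv2.imread(sys.argv[1]); s=cv2.imread(sys.argv[2]); rt,rs=red(t,bt),red(s,bs)
    for use in ['both','top','side']:
        def f(p):
            P=prism(p); e=0
            if use!='side': e+=((cover(T,P,bt)-rt)**2).sum()
            if use!='top': e+=((cover(S,P,bs)-rs)**2).sum()
            return e+((p[1]-160)/6)**2*.05
        r=differential_evolution(f,[(20,45),(150,180),(2,10),(2,15),(55,75)],maxiter=40,popsize=12,seed=1)
        print(use,r.x.round(1),round(r.fun,2),(rt**2).sum().round(1),(rs**2).sum().round(1))
E
python3 fit.py pics/s3full_t.png pics/s3full_s.png
```

```text
both [ 35.7 172.3   2.1   4.9  66.6] 7.3 19.6 26.5
top [ 34.3 168.1   7.4   6.2  71.9] 1.03 19.6 26.5
side [ 32.6 166.4   2.    2.2  75. ] 1.71 19.6 26.5
```

```bash
cat > fitp.py <<'E'
from fit import *
def fitp(im,cam,y0):
    c=proj(cam,W(.157,y0/1000,.06)); b=(int(c[0])-7,int(c[1])-6,15,12)
    i=im[b[1]:b[1]+b[3],b[0]:b[0]+b[2]].astype(float).max(2)
    best=None
    def f(p):
        y,xt,d,a=p; C=cover(cam,[(xt,y,60),(xt-d,y+7,60),(xt-d,y-7,60)],b)
        m=(C>0.02); A=np.stack([np.ones(C.size),C.ravel()],1); w=(i>140)|(C>.15)
        # background: bright; model bright*(1-C*a)
        mod=bg*(1-C)+30*C
        return (np.minimum(np.abs(mod-i),80)**2).sum()
    bg=np.percentile(i,75)
    r=differential_evolution(f,[(y0-5,y0+5),(152,166),(3,9),(0,1)],maxiter=40,popsize=12,seed=1)
    return r.x[:3].round(2),round(r.fun)
if __name__=='__main__':
    for n,y in [('i',62),('s1',58),('s2',54),('s3',39)]:
        print(n,'top',fitp(cv2.imread(f'pics/{n}_t.png' if n=='i' else f'pics/{n}full_t.png'),T,y),'side',fitp(cv2.imread('pics/side0.png' if n=='i' else f'pics/{n}full_s.png'),S,y+2))
E
python3 fitp.py
```

```text
i top (array([ 61.19, 162.6 ,   8.92]), 192882) side (array([ 65.85, 160.42,   8.84]), 510213)
s1 top (array([ 57.77, 162.4 ,   8.9 ]), 178205) side (array([ 61.56, 160.74,   8.96]), 476617)
s2 top (array([ 54.18, 161.98,   8.94]), 156677) side (array([ 57.89, 161.03,   8.89]), 437794)
s3 top (array([ 38.34, 162.42,   8.93]), 164309) side (array([ 42.03, 161.49,   8.93]), 378451)
```

Request:
jog_arm:
  commands:
    - {"x": 0, "y": 0, "z": -0.8, "roll": 0}
    - {"x": 0, "y": 1.6, "z": 0, "roll": 0}
    - {"x": 0, "y": 1.5, "z": 0, "roll": 0}
    - {"x": 0, "y": 0, "z": 0.8, "roll": 0}
    - {"x": 0, "y": -0.4, "z": 0, "roll": 0}
    - {"x": 0, "y": -0.4, "z": -0.03, "roll": 0}
    - {"x": 0, "y": -0.4, "z": -0.02, "roll": 0}
    - {"x": 0, "y": -0.4, "z": 0, "roll": 0}
    - {"x": 0, "y": -0.4, "z": 0, "roll": 0}
    - {"x": 0, "y": -0.4, "z": 0.02, "roll": 0}
    - {"x": 0, "y": -0.3, "z": 0.03, "roll": 0}
    - {"x": 0, "y": 0, "z": 0, "roll": 0}

```text
clock: 12.95
tool_pos: [0.5328, 0.0732, 0.0613]
orientation: [-179.8, -0.0, -80.4]
force: [1.5, -1.5, 9.0]
opening: 0.0004
```

Request:
jog_arm:
  commands:
    - {"x": 0, "y": 0, "z": -0.8, "roll": 0}
    - {"x": -1, "y": 1.6, "z": -4, "roll": 0}
    - {"x": -4, "y": 1.5, "z": -2, "roll": 0}
    - {"x": -4, "y": 0, "z": 0, "roll": 0}
    - {"x": 0, "y": 0, "z": 0, "roll": 0}

```text
clock: 13.45
tool_pos: [0.4847, 0.1599, 0.1294]
orientation: [-179.9, 0.1, -80.2]
force: [0.0, 0.6, -0.0]
opening: 0.0005
```

```bash
python3 look.py s4|head -1; python3 pm.py pics/r4.png pics/s4full_t.png pics/s4full_s.png
python3 - <<'E'
from fitp import *
print('top',fitp(cv2.imread('pics/s4full_t.png'),T,35),'side',fitp(cv2.imread('pics/s4full_s.png'),S,38))
from pm import *
t=cv2.imread('pics/s4full_t.png'); s=cv2.imread('pics/s4full_s.png')
a=rect(t,T,55,15,185,145,10); b=rect(s,S,55,15,185,145,10)
cv2.imwrite('pics/r4z.png',np.hstack([a,b]))
E
python3 fit.py pics/s4full_t.png pics/s4full_s.png
```

```text
13.45 trimmer x,y from crest mm [-19.1  93.2] z 129.4 ori [-1.799e+02  1.000e-01 -8.020e+01] F [ 0.   0.6 -0. ] [ 40.3  10.1 -27.7  -0.  -52.1 -30.6] 0.0004942189343503608
(325, 800, 3)
top (array([ 34.58, 162.72,   8.84]), 181028) side (array([ 37.92, 161.12,   8.82]), 353775)
both [ 35.8 172.3   2.2   5.4  65.1] 7.83 20.3 26.7
top [ 33.5 170.5   6.7   7.5  62.6] 1.04 20.3 26.7
side [ 32.6 165.7   2.1   2.9  75. ] 1.7 20.3 26.7
```

View pics/r4z.png

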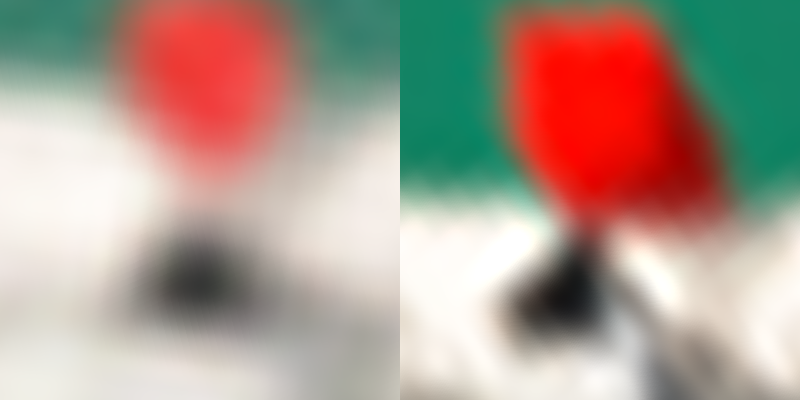

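View pics/s4.png

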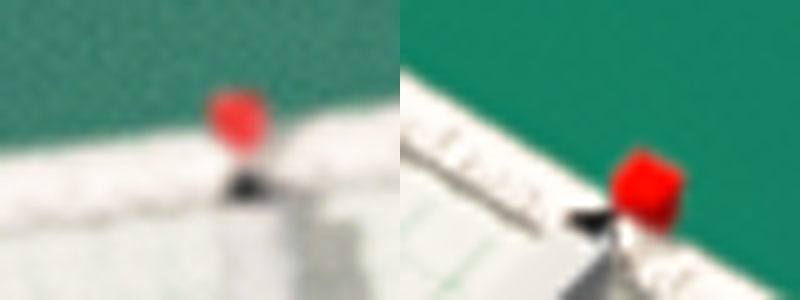

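Request:
jog_arm:
  commands:
    - {"x": 4, "y": -0.8, "z": 0, "roll": 0}
    - {"x": 4, "y": -0.8, "z": 2, "roll": 0}
    - {"x": 1.3, "y": 0, "z": 2, "roll": 0}
    - {"x": 0, "y": 0, "z": 1.9, "roll": 0}
    - {"x": 0, "y": 0, "z": 0, "roll": 0}
    - {"x": 0, "y": 0, "z": 0, "roll": 0}

```text
clock: 14.15
tool_pos: [0.5158, 0.0664, 0.0689]
orientation: [179.9, -0.0, -80.5]
force: [-0.8, -0.0, -0.4]
opening: 0.0003
```

```bash
python3 rel.py
```

```text
14.15 trimmer x,y from crest mm [-3.8 -4.1] z 68.9 ori [179.9  -0.  -80.5] F [-0.8 -0.  -0.4] [ 29.   15.4 -30.3   0.  -44.4 -19.5] 0.0002755283501368344
```

Request:
jog_arm:
  commands:
    - {"x": -0.3, "y": 0, "z": 0.5, "roll": 0}
    - {"x": 0, "y": 0, "z": 0.25, "roll": 0}
    - {"x": 0, "y": 0, "z": 0, "roll": 0}

```text
clock: 14.45
tool_pos: [0.516, 0.0709, 0.0623]
orientation: [-179.9, 0.0, -80.4]
force: [0.1, 0.4, 1.6]
opening: 0.0005
```

```bash
python3 rel.py
```

```text
14.45 trimmer x,y from crest mm [-2.8  0.2] z 62.3 ori [-179.9    0.   -80.4] F [0.1 0.4 1.6] [ 29.4  15.9 -30.7   0.  -43.3 -19.8] 0.0004887487798990006
```

Request:
jog_arm:
  commands:
    - {"x": 0, "y": 0, "z": 0.06, "roll": 0}
    - {"x": 0, "y": 0, "z": 0, "roll": 0}
    - {"x": 0, "y": -0.2, "z": 0, "roll": 0}
    - {"x": 0, "y": -0.2, "z": 0, "roll": 0}
    - {"x": 0, "y": -0.1, "z": 0, "roll": 0}
    - {"x": 0, "y": 0, "z": 0, "roll": 0}
    - {"x": 0, "y": 0, "z": 0, "roll": 0}

```text
clock: 15.15
tool_pos: [0.5213, 0.0717, 0.0621]
orientation: [-179.9, 0.0, -80.4]
force: [-0.4, -0.1, 5.5]
opening: 0.0004
```

Request:
jog_arm:
  commands:
    - {"x": 0, "y": 0, "z": -0.8, "roll": 0}
    - {"x": -1, "y": 1.0, "z": -4, "roll": 0}
    - {"x": -4, "y": 1, "z": -2, "roll": 0}
    - {"x": -4, "y": 0, "z": 0, "roll": 0}
    - {"x": 0, "y": 0, "z": 0, "roll": 0}
    - {"x": 0, "y": 0, "z": 0, "roll": 0}

```text
clock: 15.75
tool_pos: [0.4851, 0.1572, 0.1294]
orientation: [-180.0, 0.0, -80.3]
force: [0.4, -0.6, -0.1]
opening: 0.0006
```

```bash
python3 look.py s5|head -1
python3 - <<'E'
from fitp import *
t=cv2.imread('pics/s5full_t.png'); s=cv2.imread('pics/s5full_s.png')
print('top',fitp(t,T,35),'side',fitp(s,S,38))
a=rect(t,T,55,15,185,145,10); b=rect(s,S,55,15,185,145,10)
cv2.imwrite('pics/r5z.png',np.hstack([a,b]))
E
```

```text
15.75 trimmer x,y from crest mm [-19.1  90.4] z 129.4 ori [-180.     0.   -80.3] F [ 0.4 -0.6 -0.1] [ 40.   10.1 -27.6  -0.  -52.3 -30.3] 0.0005632383694823296
top (array([ 34.22, 162.64,   8.92]), 171117) side (array([ 37.5 , 161.42,   8.92]), 359251)
```

View pics/r5z.png

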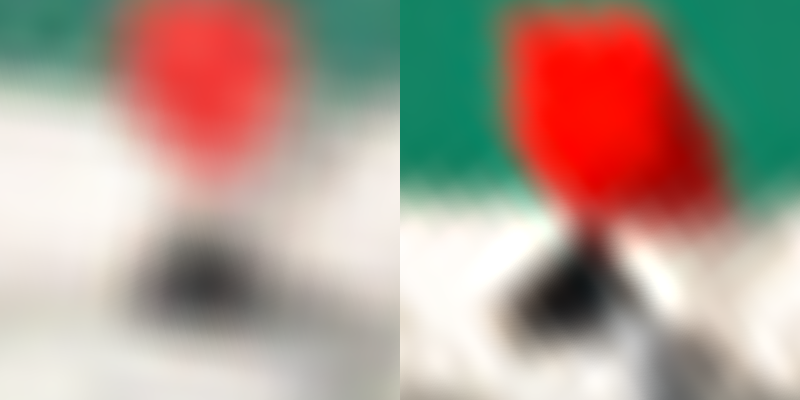

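View pics/s5full_s.png

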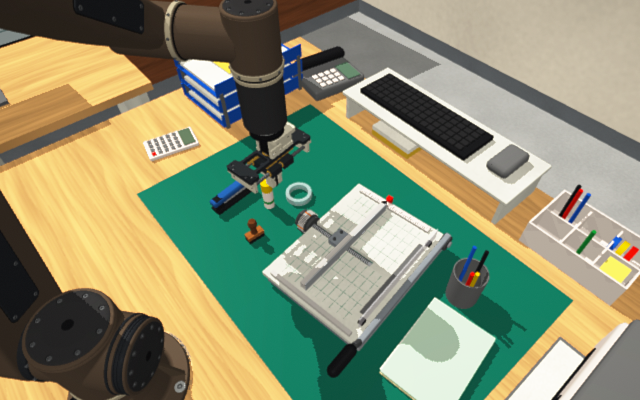

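```bash
python3 -c "
from h import *
print(ctrl.close_job()); o=ctrl.get_obs(); print(o['clock'],o['force'].round(1))"
```

```text
the job is handed in; nothing more can be done
None
the job is handed in; nothing more can be done
```

I rolled the wheel away from the robot with the closed fingertip: seven full strokes of about 32 mm and one 5 mm nudge. I then lifted the finger clear to z ≈ 129 mm and handed in at about 16 s. No verdict is reported back.

**Alignment:** the last pictures show the two tips level. The top camera puts the pointer at about y 34.2 mm and the marker tip at about 33.5–34.3 mm, so the gap is under 1 mm against the 2 mm limit.

**Camera disagreement:** fitted separately in the side view, the pointer read about 3.3 mm further left and the marker fit was unreliable. The gauge bar partly hides the pointer there, and the marker's exact shape is unknown. I relied on the top view and on the two tips visibly meeting in both pictures.

**Forces:** the finger pressed with roughly 2–9 N at most readings. It peaked at about 14 N once, mid-way through the first stroke, which is just above the 3–12 N stated for the wheel. After that I eased the pressure mid-stroke.

**Other things on the desk:** in the last picture nothing on the desk looked moved, and the fingers stayed clear of the gauge and the marker. I checked this by eye, not by measuring.

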